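# Bolt the packed transit case

### The arm

A 6-joint arm with a two-finger parallel gripper is mounted at the origin on a cart in front of the work surface, level with it; the furniture and walls round the work are solid. World frame = base frame: x ahead of the robot, y to its left, z up, the work surface at z = 0. Lengths are in m, angles in rad, forces in N, time in s.
With the tool pointing down it reaches from about 0.35 to 0.85 m from the base axis. Payload 8.1 kg.
Tool frame: the origin (TCP) lies on the centre line of the jaws, within the pads' length; the fingertips stand 17 mm ahead of it and the grasp point (between the pads) lies 2 mm behind it; z points along the fingers, y is the line along which they close (so a half turn about z gives the same grasp; the last joint's range is limited). The gripper opens to 93 mm and grips with 3 to 60 N. Pads are 15 mm wide; open, the fingers measure 128 mm over their backs; the gripper's body (75 mm by 188 mm) begins 65 mm behind the grasp point.
Start: joints at [-1.358, 0.13, 1.488, -0, 1.523, -0.085], TCP at [0.176, -0.574, 0.236] pointing down, gripper open.
Joint ranges: [-2.96, 2.96], [-0.89, 2.26], [0.02, 2.5], [-1.34, 4.48], [0, 2.73], [-2.66, 2.66]. Speed limits (rad/s): [2.39, 2.39, 2.79, 3.14, 3.14, 3.14].

### API

Orientations are given as a unit quaternion [x, y, z, w].
In Python, from plant import manip gives the robot as it stands. The module is installed in compiled form; this text tells all that it offers.
- The arm moves only by the tool play_rows, never from a script. Its argument "series" is a list that holds one entry, the list of rows, each a list of 4 numbers: the shift along the tool's x, y, z in cm, then the turn about the tool's z in degrees. A call has 1 to 5 rows; each row is the pose to reach, as a shift and turn from the pose commanded when the call began, along the tool's axes at that moment; what a row does not reach only later rows make up. A row lasts 1/8 s, in which the tool goes at most 62.5 mm and 10.7 degrees, less where a joint would pass 70% of its speed; a pose out of reach is approached as far as the arm can. A call with a gripper value outside its range is refused whole. "fingers" is the opening, from 0 (shut) to 1 (fully open), set as the call begins (left out, the last holds). The fingers move at their own pace and stop on an object; the grip force is fixed at half the most. Time passes only in rows, so rows that repeat a pose let the fingers close. It gives the time, the measured TCP pose, the force, the opening and the grip force at its end, in the units of the state.
- manip.observe(): the state, without advancing time (a new reading comes with each control period).
- manip.camera(name): name is "side" or "top"; returns (picture, depth): 420x560x3 uint8, red, green, blue; 420x560 float32, m along the optical axis (not along the pixel's ray), 0 where there is no reading.
- manip.camera_model(name): a dict with "fx", "fy", "cx", "cy" (pixels), "rvec" (rotation vector, rad) and "tvec" (3), from world to camera coordinates, as OpenCV has them. Camera axes: x right, y down, z forward; pixel columns grow to the right and rows downward; lengths in m; the calibration is good to about 2 mm. A picture is of the moment at which its call begins. camera_model takes no time and is no camera call.
- manip.sign_off(): hands the job in; it is judged then, once.
The state is a dict: "t": time; "qpos": joint angles; "joint_vel": joint speeds; "joint_efforts": joint torques, N m; "ee_pos": TCP position; "eef_rot": TCP orientation; "ft_force": force on the tool from outside, world axes, zero at the start; "ft_torque": the same for the moment, N m; "gripper_width": opening from 0.0 (shut) to 1.0 (fully open); "grip_force": force on a finger pad.
Only numpy, scipy, OpenCV 4.12 (cv2) and the standard library are available. Lean on these libraries where they do the work, as an engineer would, in place of code of your own. Each camera call takes 0.05 s, during which the arm holds its last target. There are 200 camera calls.

### The job

The blue transit case is packed: bolt its lid by pushing its sliding bolt across as far as it goes, so that the tip is right through the keeper, and let go. The grey case is still being packed, so leave its bolt drawn back.

Things in the scene. Friction and masses are not known exactly. Their poses are not given: they have to be found in the camera images.
- blue_knob (a point): centre of the red upright bolt knob (16 mm across, 27 mm tall, on a 9 mm stem) on top of the blue case, 38 mm above the lid, 0.100 m above the bench. Pinch or push it: plate and staples around reach at most 18 mm above the lid. Axes, also as it slides: z up, y the way the bolt slides shut, x across; those of the case, turned up to 0.4 rad from the world's.
- blue_bolt (a joint): travel of the blue case's bolt in m along +y: 0 drawn back, 0.014 tip at the keeper's mouth, 0.028 tip at its far side, 0.043 end stop. Starts at 0 to 0.008. About 3 N of friction; stays where left. The rod's tip is 85 mm ahead (+y) of the knob's axis.
- blue_keeper (a point): middle of the mouth of the keeper, an aluminium staple on the blue case (20 mm wide, 18 mm high, running 14 mm along +y from here), 8 mm above the lid; axes as blue_knob's. The case is painted steel, 120 x 150 mm, lid top 62 mm above the bench; it is too heavy to move and its lid is shut and stays shut.
- grey_bolt (a joint): travel of the grey case's bolt, same meaning and start as blue_bolt. The grey case is the same in size and shape, also with a red knob; it stands to the left or right of the blue one, at least 0.20 m away between centres. Its bolt is to stay drawn back.

How it is judged:
At the end, for the whole second after the job is handed in: The blue case's bolt is at rest with its tip through the keeper (blue_bolt over 0.030 m, the stop being at 0.043), and the grey case's bolt is still drawn back, its tip outside its keeper (grey_bolt under 0.014 m) (value of joint blue_bolt above 0.03 m and velocity of joint blue_bolt below 0.01 m/s and value of joint grey_bolt below 0.014 m); the robot touches nothing.
It fails at once if the grey case's bolt enters its keeper (value of joint grey_bolt above 0.014 m).
It also fails if it takes over 34 s, if anything falls off the work surface, if the arm or the gripper's body presses on something with over 40 N, if the wrist force passes 120 N, or if a joint passes its speed limit or range.

## Working session

There is one attempt and no reset: what is moved stays moved. The work goes in short steps, Python scripts to look and compute and a tool call to move; the robot and the scene stay as the last step left them, time stands still between calls to the robot, and variables do not carry over. Pictures are saved under pics/ and viewed, at most 10 in all, crops included, and the job is handed in when it is done.

Besides the shell and the picture viewer there is one more tool, called after "Emit:" by a JSON object that holds its "op" and its "data". play_rows: Moves the arm, as the interface text tells. Its arguments: {"type":"object","properties":{"series":{"type":"array","items":{"type":"array","items":{"type":"array","items":{"type":"number"}}}},"fingers":{"type":"number"}},"required":["series"]}

```bash
mkdir -p pics
cat > h.py <<'E'
import numpy as np, cv2
from plant import manip
def cam(n):
    m=manip.camera_model(n); R=cv2.Rodrigues(np.array(m['rvec'],float))[0]
    return m,R,np.array(m['tvec'],float).ravel()
def pts(n,depth):
    m,R,t=cam(n); v,u=np.indices(depth.shape)
    P=np.stack([(u-m['cx'])/m['fx']*depth,(v-m['cy'])/m['fy']*depth,depth],-1)
    return (P-t)@R
E
python3 - <<'E'
from h import *
print(manip.observe())
for n in('top','side'):
    p,d=manip.camera(n); cv2.imwrite(f'pics/{n}0.png',p[...,::-1]); np.save(f'{n}0.npy',d); np.save(f'{n}0p.npy',p)
    m,R,t=cam(n); print(n,m['fx'],-R.T@t)
    P=pts(n,d); h=cv2.cvtColor(p,cv2.COLOR_RGB2HSV)
    red=(((h[...,0]<8)|(h[...,0]>172))&(h[...,1]>140)&(h[...,2]>60)).astype(np.uint8)
    k,l,s,c=cv2.connectedComponentsWithStats(red)
    for i in range(1,k):
        if s[i,4]>15:
            q=P[(l==i)&(d>0)]; print(s[i],c[i],np.median(q,0) if len(q) else '',q.max(0) if len(q) else '')
E
```

```text
{'t': 0.0, 'qpos': array([-1.35840303e+00,  1.31164318e-01,  1.48922911e+00, -9.89091955e-06,
        1.52300041e+00, -8.53991132e-02]), 'joint_vel': array([ 0.00153047, -0.00025984,  0.00109965, -0.00176276, -0.00092888,
        0.0007394 ]), 'joint_efforts': array([-6.23321375e-04, -5.59824729e+01, -4.91771650e+01,  7.69759971e-02,
        3.47435684e-02, -1.93890037e-04]), 'ee_pos': array([ 0.17595483, -0.57307657,  0.23461309]), 'eef_rot': array([ 9.88934988e-01,  1.48346818e-01, -6.20762491e-05, -8.98464472e-04]), 'ft_force': array([-0.61272646,  0.08890226, -0.04799525]), 'ft_torque': array([-3.93942358e-02, -2.89853725e-05, -1.61210173e-03]), 'grip_force': 0.0, 'gripper_width': 0.9965390231323292}
top 386.64080531595096 [ 0.3643066  -0.23417501  0.96739884]
[318  49  11  12 100] [322.83  54.9 ] [ 0.90469777 -0.33550212  0.13797761] [ 0.99838094 -0.32415644  0.15235984]
[357  85  12   7  32] [362.       88.84375] [ 0.88049683 -0.45057219  0.01797814] [ 0.89206663 -0.43751081  0.02383572]
[363 198   6   7  34] [365.38235294 201.29411765] [ 0.55351615 -0.42088245  0.11233586] [ 0
[... 997 characters left out ...]
1.20999968 -0.29753453] [3.15058189e-01 2.41159609e+00 8.98932614e-04]
[465 183  16  16 171] [472.9005848  191.98830409] [ 0.89882029 -0.34402361  0.13391704] [ 0.912636   -0.33000543  0.149095  ]
[256 187   6  14  66] [258.89393939 193.13636364] [ 0.52494214 -0.16168487  0.10352566] [ 0.54695914 -0.06194625  0.11336272]
[398 214  35  18 309] [414.15533981 224.5631068 ] [ 0.74617136 -0.38635301  0.11664193] [ 0.77944086 -0.35430884  0.12734753]
[316 261   9  17 123] [319.81300813 268.82926829] [ 0.54903636 -0.42786995  0.10563313] [ 0.55795625 -0.41670935  0.11410003]
[487 271  28  19 271] [499.36900369 282.22878229] [ 0.88099851 -0.47547569  0.01840636] [ 0.90567035 -0.44869921  0.03079506]
```

View pics/top0.png

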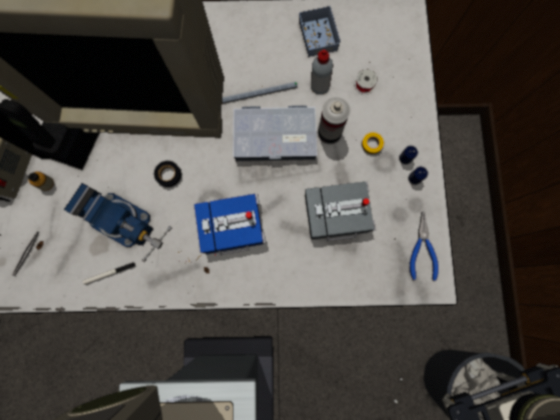

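View pics/side0.png

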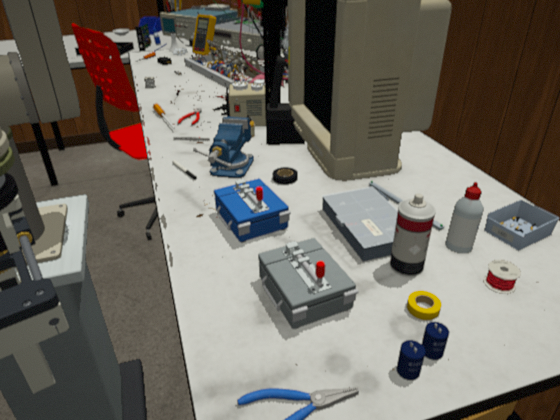

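The top view shows the blue case at about (229,224) with its red knob at (248,215) and keeper near (205,226). The grey case is at (340,210) with its knob at (365,201). Both bolts shut leftwards, roughly world +y. The side view agrees: blue knob (259,192), grey knob (320,268), with the monitor standing behind the blue case.

Run:
```python
from h import *
def ray(n,u,v):
    m,R,t=cam(n); d=R.T@np.array([(u-m['cx'])/m['fx'],(v-m['cy'])/m['fy'],1]); return -R.T@t,d/np.linalg.norm(d)
def tri(a,b):
    A=np.zeros((3,3));B=np.zeros(3)
    for n,uv in(('top',a),('side',b)):
        o,d=ray(n,*uv);M=np.eye(3)-np.outer(d,d);A+=M;B+=M@o
    return np.linalg.solve(A,B)
print('blue knob',tri((248.43,215.03),(258.9,193.1)),'grey',tri((365.38,201.3),(319.8,268.8)))
for z in(.1,.1135):
    for n,uv in(('top',(248.43,215.03)),('side',(258.9,193.1))):
        o,d=ray(n,*uv);print(n,z,o+d*(z-o[2])/d[2])
d=np.load('top0.npy');p=np.load('top0p.npy');P=pts('top',d)
h=cv2.cvtColor(p,cv2.COLOR_RGB2HSV)
b=(h[...,0]>100)&(h[...,0]<130)&(h[...,1]>120)&(abs(P[...,2]-.062)<.012)&(abs(P[...,0]-.5)<.12)&(abs(P[...,1]+.11)<.12)
q=P[b][:,:2].astype(np.float32);print(b.sum(),cv2.minAreaRect(q),np.median(P[b][:,2]))
# bright bolt/rod points direction
s=(h[...,1]<70)&(h[...,2]>120)&(P[...,2]>.064)&(P[...,2]<.09)&(abs(P[...,0]-.51)<.06)&(abs(P[...,1]+.11)<.08)
q=P[s][:,:2];c=q.mean(0);w=np.linalg.svd(q-c)[2] if len(q)>2 else 0;print('bolt',s.sum(),c,w[0],q.min(0),q.max(0))
# tall obstacles
t=(P[...,2]>.16)&(d>0)&(P[...,0]>.3)&(P[...,0]<1)&(P[...,1]>-.35)
print('tall',np.percentile(P[t],[1,50,99],axis=0))
```

```text
blue knob [ 0.52778415 -0.15448245  0.09978548] grey [ 0.5538107  -0.42273143  0.10076629]
top 0.1 [ 0.52915951 -0.15469826  0.1       ]
side 0.1 [ 0.52621378 -0.15501869  0.1       ]
top 0.1135 [ 0.52659377 -0.15593521  0.1135    ]
side 0.1135 [ 0.52028107 -0.17740363  0.1135    ]
2299 ((0.5190199613571167, -0.10294880717992783), (0.1195012703537941, 0.14879964292049408), 8.732627868652344) 0.06197423533500173
bolt 333 [ 0.51969884 -0.10073766] [ 0.14223287 -0.98983322] [ 0.49711433 -0.16476814] [ 0.5422753  -0.04150273]
tall [[ 0.70873531 -0.08946058  0.16401134]
 [ 0.77422234  0.06830778  0.33791378]
 [ 0.87143951  0.35566057  0.49621681]]
```

Emit:
{"op": "play_rows", "data": {"series": [[[3,-2,0,0],[8,-5,0,0],[13,-8.5,0,0],[18,-11.5,0,0],[23,-15,0,0]]], "fingers": 1}}

```text
t: 0.72
ee_pos: [0.3527, -0.3611, 0.2353]
eef_rot: [0.989, 0.148, -0.0, -0.0]
ft_force: [0.4, 1.1, 0.0]
gripper_width: 1.0
grip_force: 0.0
```

Emit:
{"op": "play_rows", "data": {"series": [[[5,-3,0,2],[10,-6.5,0,4],[15,-10,0,6],[19,-12,0,8],[20,-13,0,8.5]]]}}

```text
t: 1.35
ee_pos: [0.506, -0.1776, 0.2351]
eef_rot: [0.997, 0.076, -0.0, -0.0]
ft_force: [-1.1, -0.6, -0.0]
gripper_width: 1.004
grip_force: 0.0
```

```bash
cat > m.py <<'E'
from h import *
from scipy.spatial.transform import Rotation as Ro
s=manip.observe();R=Ro.from_quat(s['eef_rot']).as_matrix()
a=np.radians(8.6)
print(s['t'],s['ee_pos'],'yaw',np.degrees(np.arctan2(R[1,0],R[0,0])),s['ft_force'],s['gripper_width'])
print('to knob, tool cm',(np.array([.5275,-.155,.106])-s['ee_pos'])@R*100,'slide dir',R.T@[-np.sin(a),np.cos(a),0])
E
python3 m.py
```

```text
1.35 [ 0.50602551 -0.17759854  0.23508002] yaw 8.70504436402882 [-1.09453254 -0.60434468 -0.02787139] 1.0036011787744425
to knob, tool cm [ 2.47204961 -1.89903271 12.90804559] slide dir [ 1.83336869e-03 -9.99998033e-01  7.56467410e-04]
```

Emit:
{"op": "play_rows", "data": {"series": [[[1.5,-1,0,0],[2.5,-1.9,2,0],[2.5,-1.9,5,0],[2.5,-1.9,8,0],[2.5,-1.9,8,0]]]}}

```text
t: 1.98
ee_pos: [0.5241, -0.1567, 0.1514]
eef_rot: [0.997, 0.074, -0.003, -0.002]
ft_force: [-0.4, 0.6, 0.3]
gripper_width: 0.998
grip_force: 0.0
```

```bash
python3 m.py
python3 - <<'E'
from h import *
ims=[]
for n in('top','side'):
    p,d=manip.camera(n); v,u=((140,170) if n=='top' else (110,180)); ims.append(cv2.resize(p[v:v+140,u:u+140,::-1],(400,400),interpolation=cv2.INTER_CUBIC))
cv2.imwrite('pics/a1.png',np.hstack(ims))
E
```

```text
1.975 [ 0.52411076 -0.15669145  0.15137829] yaw 8.513089122208644 [-0.37374639  0.58431401  0.27130002] 0.9983473145068402
to knob, tool cm [ 0.38873957 -0.10090711  4.53586489] slide dir [-0.00151685 -0.99999244  0.00358149]
```

View pics/a1.png

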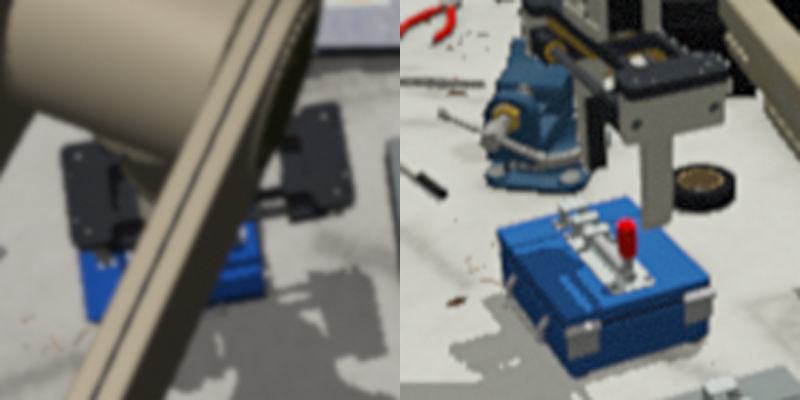

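The side half of the crop shows the knob at (627,240), with the near finger tip at (657,225) and the far finger at (590,160), apparently straddling it. I'll check that by projecting the fingertips, and finish the approach.

Run:
```python
from h import *
from scipy.spatial.transform import Rotation as Ro
s=manip.observe();R=Ro.from_quat(s['eef_rot']).as_matrix()
m=manip.camera_model('side');K=np.array([[m['fx'],0,m['cx']],[0,m['fy'],m['cy']],[0,0,1]])
q=np.array([s['ee_pos']+R@[0,y,.017] for y in(.055,-.055)])
uv=cv2.projectPoints(q,np.array(m['rvec'],float),np.array(m['tvec'],float),K,None)[0][:,0]
print((uv-[180,110])*400/140+[400,0])
```

```text
[[658.36679089 226.42508982]
 [594.18906988 161.76367267]]
```

Emit:
{"op": "play_rows", "data": {"series": [[[0.2,0,1.5,0],[0.2,0,3,0],[0.2,0,3,0],[0.2,0,3,0]]]}}

```text
t: 2.58
ee_pos: [0.5288, -0.1569, 0.1256]
eef_rot: [0.997, 0.075, -0.0, -0.0]
ft_force: [-0.1, -0.5, -0.6]
gripper_width: 1.001
grip_force: 0.0
```

```bash
python3 m.py
```

```text
2.575 [ 0.52883981 -0.15689863  0.12562802] yaw 8.565240155065881 [-0.14964975 -0.46570351 -0.64079009] 1.001213283008515
to knob, tool cm [-0.1038734  -0.20749642  1.96284154] slide dir [-6.06673695e-04 -9.99999811e-01  1.03544187e-04]
```

Projection matches the picture. Now down to the knob, then close.

Emit:
{"op": "play_rows", "data": {"series": [[[-0.1,-0.2,1,0],[-0.1,-0.2,2,0],[-0.1,-0.2,2,0],[-0.1,-0.2,2,0]]]}}

```text
t: 3.08
ee_pos: [0.5276, -0.1551, 0.1056]
eef_rot: [0.997, 0.075, -0.0, -0.0]
ft_force: [-0.4, 0.3, 0.4]
gripper_width: 1.0
grip_force: 0.0
```

Emit:
{"op": "play_rows", "data": {"series": [[[0,0,0,0],[0,0,0,0],[0,0,0,0],[0,0,0,0],[0,0,0,0]]], "fingers": 0}}

```text
t: 3.7
ee_pos: [0.5276, -0.1551, 0.1057]
eef_rot: [0.997, 0.075, 0.0, -0.0]
ft_force: [-1.0, -0.3, 0.7]
gripper_width: 0.51
grip_force: 0.0
```

Emit:
{"op": "play_rows", "data": {"series": [[[0,0,0,0],[0,0,0,0],[0,0,0,0],[0,0,0,0]]]}}

```text
t: 4.2
ee_pos: [0.5276, -0.155, 0.1056]
eef_rot: [0.997, 0.075, -0.0, -0.0]
ft_force: [-0.1, 0.1, 1.3]
gripper_width: 0.165
grip_force: 30.0
```

The fingers hold the knob (opening about 15 mm, grip 30 N). Now slide it shut.

Emit:
{"op": "play_rows", "data": {"series": [[[0,-0.7,0,0],[0,-1.4,0,0],[0,-2.1,0,0],[0,-2.8,0,0],[0,-3.2,0,0]]]}}

```text
t: 4.82
ee_pos: [0.5226, -0.1229, 0.1056]
eef_rot: [0.997, 0.075, -0.0, -0.0]
ft_force: [-1.3, -2.8, -0.2]
gripper_width: 0.162
grip_force: 30.0
```

Emit:
{"op": "play_rows", "data": {"series": [[[0,-0.1,0,0],[0,-0.2,0,0],[0,-0.3,0,0],[0,-0.3,0,0]]]}}

```text
t: 5.32
ee_pos: [0.5222, -0.1205, 0.1056]
eef_rot: [0.997, 0.075, -0.0, -0.0]
ft_force: [-3.5, -3.2, 0.7]
gripper_width: 0.165
grip_force: 30.0
```

Emit:
{"op": "play_rows", "data": {"series": [[[0,-0.1,0,0],[0,-0.2,0,0],[0,-0.3,0,0],[0,-0.3,0,0]]]}}

```text
t: 5.82
ee_pos: [0.5217, -0.1174, 0.1056]
eef_rot: [0.997, 0.075, -0.0, -0.0]
ft_force: [-4.1, -3.3, 1.5]
gripper_width: 0.166
grip_force: 30.0
```

Emit:
{"op": "play_rows", "data": {"series": [[[0,-0.1,0,0],[0,-0.2,0,0],[0,-0.2,0,0]]]}}

```text
t: 6.2
ee_pos: [0.5214, -0.1155, 0.1056]
eef_rot: [0.997, 0.075, -0.0, -0.0]
ft_force: [-3.6, -3.3, 1.0]
gripper_width: 0.164
grip_force: 30.0
```

Emit:
{"op": "play_rows", "data": {"series": [[[0,-0.1,0,0],[0,-0.2,0,0],[0,-0.3,0,0],[0,-0.3,0,0]]]}}

```text
t: 6.7
ee_pos: [0.521, -0.1129, 0.1056]
eef_rot: [0.997, 0.075, -0.0, 0.0]
ft_force: [-3.6, -4.3, 0.9]
gripper_width: 0.165
grip_force: 30.0
```

Emit:
{"op": "play_rows", "data": {"series": [[[0,-0.1,0,0],[0,-0.1,0,0]]]}}

```text
t: 6.95
ee_pos: [0.521, -0.1128, 0.1056]
eef_rot: [0.997, 0.075, -0.0, 0.001]
ft_force: [-2.9, -8.8, -1.3]
gripper_width: 0.161
grip_force: 30.0
```

Emit:
{"op": "play_rows", "data": {"series": [[[0,0,0,0],[0,0,0,0],[0,0,0,0],[0,0,0,0],[0,0,0,0]]], "fingers": 0.7}}

```text
t: 7.58
ee_pos: [0.5211, -0.1115, 0.1057]
eef_rot: [0.997, 0.075, 0.0, -0.0]
ft_force: [-0.5, -0.4, 0.1]
gripper_width: 0.655
grip_force: 0.0
```

Emit:
{"op": "play_rows", "data": {"series": [[[0,0,-1,0],[0,0,-4,0],[0,0,-8,0],[0,0,-12,0],[0,0,-13,0]]]}}

```text
t: 8.2
ee_pos: [0.5227, -0.1121, 0.2399]
eef_rot: [0.997, 0.075, 0.003, 0.001]
ft_force: [0.2, -0.3, -0.8]
gripper_width: 0.702
grip_force: 0.0
```

Emit:
{"op": "play_rows", "data": {"series": [[[-4,3,0,0],[-9,7,0,0],[-14,11,0,0],[-18,15,0,0],[-18,15,0,0]]]}}

```text
t: 8.82
ee_pos: [0.3626, -0.2893, 0.2349]
eef_rot: [0.997, 0.072, -0.001, -0.0]
ft_force: [0.6, 0.6, -0.5]
gripper_width: 0.7
grip_force: 0.0
```

```bash
python3 m.py
python3 - <<'E'
from h import *
ims=[]
for n in('top','side'):
    p,d=manip.camera(n); v,u=((160,180) if n=='top' else (130,190)); ims.append(cv2.resize(p[v:v+100,u:u+100,::-1],(400,400),interpolation=cv2.INTER_CUBIC))
    P=pts(n,d); h=cv2.cvtColor(p,cv2.COLOR_RGB2HSV)
    red=(((h[...,0]<8)|(h[...,0]>172))&(h[...,1]>140)&(h[...,2]>60)&(abs(P[...,0]-.53)<.06)&(abs(P[...,2]-.1)<.03)&(P[...,1]<0)).astype(np.uint8)
    k,l,s,c=cv2.connectedComponentsWithStats(red)
    m,R,t=cam(n)
    for i in range(1,k):
        if s[i,4]>12:
            e=R.T@np.array([(c[i][0]-m['cx'])/m['fx'],(c[i][1]-m['cy'])/m['fy'],1]);o=-R.T@t
            print(n,c[i],s[i,4],o+e*(.1-o[2])/e[2])
cv2.imwrite('pics/b1.png',np.hstack(ims))
E
```

```text
8.825 [ 0.36263745 -0.28929996  0.23491211] yaw 8.212224996287041 [ 0.57340725  0.63579101 -0.48514618] 0.7004715798412593
to knob, tool cm [ 18.25280634 -10.93570942  12.86817875] slide dir [-6.76789282e-03 -9.99977088e-01  1.39165243e-04]
top [365.33333333 201.60606061] 33 [ 0.55533578 -0.42327121  0.1       ]
top [229.96666667 218.13333333] 30 [ 0.52277339 -0.11258243  0.1       ]
side [250.74603175 184.53968254] 63 [ 0.51973947 -0.11380548  0.1       ]
side [319.81300813 268.82926829] 123 [ 0.55196524 -0.4221307   0.1       ]
```

View pics/b1.png

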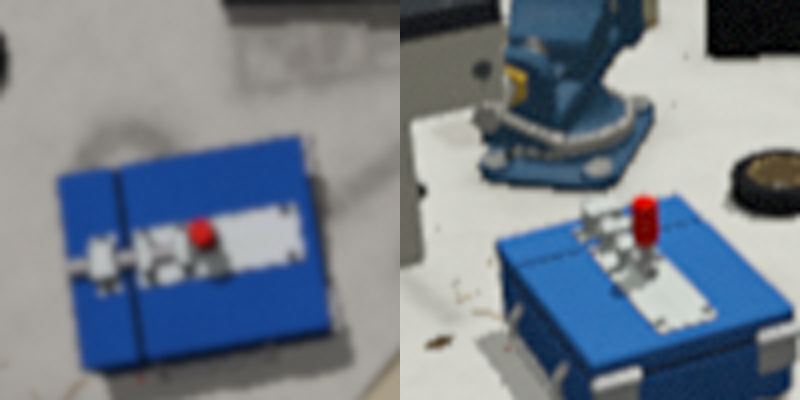

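The picture shows the blue knob at crop (202,235), now 42 mm along the bolt's line. The rod sticks out past the keeper at crop (75,265). The knob met the end stop (force rose to 9 N with no further movement), the grey knob hasn't moved, and the arm is clear.

```bash
python3 -c "
from plant import manip
print(manip.sign_off())"
```

```text
the job is handed in; nothing more can be done
None
```

The blue case is bolted: its bolt went about 42 mm to the end stop with the tip right through the keeper, the grey bolt is still drawn back, the arm is clear, and the job was handed in at about 9 s (no verdict was returned).

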